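Put the mixed-up candles back on their own plates

TASK

The gift sets on the packing bench got mixed up: every candle stands on another candle's plate. Move the candles so that each stands upright in the middle of the plate of its own shape - the thick round one on the large round plate, the slim round one on the small round plate, the square one on the square plate and the hexagonal one on the hexagonal plate, these two turned so that their sides run parallel to the plate's; a candle may be parked on a clear bit of the bench while its plate is still taken. Set them down gently, do not drop them or knock them over, leave the plates where they lie, and do not disturb the tape roll or the candle in the paper cup.

Things in the scene. Friction and masses are not known exactly. Their poses are not given: they have to be found in the camera images.
- thick_round_candle: Thick round pillar candle of dark red wax: plain cylinder 64 mm in diameter, 80 mm tall, about 230 g. A thin 11 mm wick (look only, no resistance) stands in the middle of its top. Origin: centre of its underside, z up.
- slim_round_candle: Slim round pillar candle of dark red wax: plain cylinder 40 mm in diameter, 110 mm tall, about 125 g. A thin 11 mm wick (look only, no resistance) stands in the middle of its top. Origin: centre of its underside, z up.
- square_candle: Square block candle of dark red wax: 48 x 48 mm, 90 mm tall, about 185 g; its four flat sides face its own +x, -x, +y and -y. A thin 11 mm wick (look only, no resistance) stands in the middle of its top. Origin: centre of its underside, z up.
- hexagonal_candle: Hexagonal candle of dark red wax: 50 mm across the flats (58 mm over the corners), 100 mm tall, about 195 g; two of its flat sides face its own +x and -x, the others follow every 60 degrees, corners at +y and -y. A thin 11 mm wick (look only, no resistance) stands in the middle of its top. Origin: centre of its underside, z up.
- large_round_plate: Large round candle plate of white glazed stoneware, 128 mm in outer diameter, loose, about 420 g. Rim 12 mm high all round and 5 mm thick; its flat floor, on which the candle stands, is 6 mm above its underside. Origin: centre of its underside, z up. Belongs to the thick round candle.
- small_round_plate: Small round candle plate of white glazed stoneware, 94 mm in outer diameter, loose, about 280 g. Rim 12 mm high all round and 5 mm thick; its flat floor, on which the candle stands, is 6 mm above its underside. Origin: centre of its underside, z up. Belongs to the slim round candle.
- square_plate: Square candle plate of white glazed stoneware, 106 x 106 mm outside, loose, about 400 g; its sides face its own x and y axes. Rim 12 mm high all round and 5 mm thick; its flat floor, on which the candle stands, is 6 mm above its underside. Origin: centre of its underside, z up. Belongs to the square candle.
- hexagonal_plate: Hexagonal candle plate of white glazed stoneware, 112 mm across the flats outside, loose, about 380 g; two of its sides face its own +x and -x, the others follow every 60 degrees. Rim 12 mm high all round and 5 mm thick; its flat floor, on which the candle stands, is 6 mm above its underside. Origin: centre of its underside, z up. Belongs to the hexagonal candle.
- tape_roll: Bystander: roll of brown packing tape lying flat, 100 mm in outer diameter, 48 mm high, open in the middle (76 mm). Origin: centre of its underside, z up.
- cup_candle: Bystander: candle in a tapered white paper cup, dark red wax inside, 56 mm in diameter at the foot, 72 mm at the rim, 78 mm tall. Origin: centre of its underside, z up. Not one of the plate sets.

How it is judged (in metres and radians):
At the end, for the whole second after the job is handed in: Each candle stands upright (within 3.4 degrees) on the floor of the plate of its own shape, within 12 mm of its middle, released and at rest; the sides of the square and hexagonal candles run parallel to their plates' sides within 0.2 rad (any side will do) (horizontal distance between thick_round_candle and large_round_plate below 0.012 m and z of thick_round_candle in the frame of large_round_plate between 0.003 and 0.009 m and angle between each of thick_round_candle, slim_round_candle, square_candle, hexagonal_candle's own z axis and vertical below 0.06 rad and linear speed of each of thick_round_candle, slim_round_candle, square_candle, hexagonal_candle below 0.02 m/s and contact force between each of thick_round_candle, slim_round_candle, square_candle, hexagonal_candle and the fingers below 0.1 N and horizontal distance between slim_round_candle and small_round_plate below 0.012 m and z of slim_round_candle in the frame of small_round_plate between 0.003 and 0.009 m and horizontal distance between square_candle and square_plate below 0.012 m and z of square_candle in the frame of square_plate between 0.003 and 0.009 m and horizontal distance between hexagonal_candle and hexagonal_plate below 0.012 m and z of hexagonal_candle in the frame of hexagonal_plate between 0.003 and 0.009 m and (angle between the x axis of square_candle and the x axis of square_plate, either way round below 0.2 rad or angle between the x axis of square_candle and the x axis of square_plate, either way round above 1.3708 rad) and (angle between the x axis of hexagonal_candle and the x axis of hexagonal_plate, either way round below 0.2 rad or angle between the x axis of hexagonal_candle and the x axis of hexagonal_plate, either way round between 0.8472 and 1.2472 rad)); the robot touches nothing.
It fails at once if a plate was shoved out of its place (more than 30 mm) (distance of any of large_round_plate, small_round_plate, square_plate, hexagonal_plate from where it was at the start of the episode above 0.03 m).
It fails at once if a candle was knocked over (angle between any of thick_round_candle, slim_round_candle, square_candle, hexagonal_candle's own z axis and vertical above 0.7 rad).
It fails at once if the tape roll or the cup candle was disturbed (more than 20 mm) (distance of any of tape_roll, cup_candle from where it was at the start of the episode above 0.02 m).
It fails at once if a candle was dropped (falling free, faster than 0.6 m/s, that is from more than 18 mm) ((linear speed of thick_round_candle above 0.6 m/s and contact force between thick_round_candle and the fingers below 0.05 N) or (linear speed of slim_round_candle above 0.6 m/s and contact force between slim_round_candle and the fingers below 0.05 N) or (linear speed of square_candle above 0.6 m/s and contact force between square_candle and the fingers below 0.05 N) or (linear speed of hexagonal_candle above 0.6 m/s and contact force between hexagonal_candle and the fingers below 0.05 N)).
It also fails if it takes over 138 s, if anything falls off the work surface, if the arm or the gripper's body presses on something with over 40 N, if the wrist force passes 120 N, or if a joint passes its speed limit or range.

ROBOT

A 6-joint arm with a two-finger parallel gripper is mounted at the origin on the work surface. World frame = base frame: x ahead of the robot, y to its left, z up, the work surface at z = 0. Lengths are in mm, angles in rad, forces in N, time in s.
With the tool pointing down it reaches from about 275 to 750 mm from the base axis. Payload 10.2 kg.
Tool frame: the origin (TCP) lies where the fingers leave the gripper's body, on its centre line; the fingertips stand 73 mm ahead of it and the grasp point (between the pads) lies 54 mm ahead of it (ctrl.tip_extent is the z of the fingertips in the tool frame, in mm); z points along the fingers, y is the line along which they close (so a half turn about z gives the same grasp; the last joint's range is limited). The gripper opens to 85 mm and grips with 20 to 120 N. Pads are 22 mm wide; open, the fingers measure 114 mm over their backs; the gripper's body (76 mm by 85 mm) begins 54 mm behind the grasp point. The pads swing forward as they close: fully open they stand 13 mm farther back than shut.
Start: joints at [-1.352, 0.313, 1.498, -0, 1.331, -0.223], TCP at [224.462, -474.604, 303.894] pointing down, gripper open.
Joint ranges: [-2.94, 2.94], [-0.97, 2.17], [0.19, 2.56], [-1.23, 4.37], [0.02, 3.11], [-2.88, 2.88]. Speed limits (rad/s): [2.39, 2.39, 3.01, 3.14, 3.14, 3.14].

INTERFACE

Orientations are given as a unit quaternion [w, x, y, z].
In Python, from rig import readout, cams, order, ctrl gives the robot as it stands.
- The arm moves only by the shell command python3 -m handwheel 'ROWS' [OPENING] [FORCE]. ROWS is a JSON object with one list for each field, all of the same length, 1 to 8, a row being the entries at one place: sx, sy, sz (the shift in mm), drx, dry, drz (a rotation vector in rad); each row is the pose to reach, as a shift and turn from the pose commanded when the command began, along the tool's axes at that moment; what a row does not reach only later rows make up. A row lasts 1/10 s, in which the tool goes at most 50 mm and 0.15 rad, less where a joint would pass 70% of its speed; a pose out of reach is approached as far as the arm can. OPENING is the opening from 0.0 (shut) to 1.0 (fully open), set as the command begins (- or left out keeps the last). The fingers move at their own pace and stop on an object; FORCE is the grip in N (left out, the last holds). Time passes only in rows, so rows that do not move let the fingers close. It prints the time, the measured TCP pose, the force, the opening and the grip force at its end. Input that does not fit is refused with a message, and nothing moves.
- readout.sense(): the state, without advancing time (a new reading comes with each control period).
- cams.capture(name): name is "scene" or "top" or "wrist"; returns (picture, depth): 400x640x3 uint8, red, green, blue; 400x640 float32, mm along the optical axis (not along the pixel's ray), 0 where there is no reading.
- cams.calibration(name): a dict with "fx", "fy", "cx", "cy" (pixels), "position" and "attitude" of the camera in the world. Camera axes: x right, y down, z forward; pixel columns grow to the right and rows downward; lengths in mm; the calibration is good to about 2 mm. The wrist camera is an equidistant fisheye: a pixel r from the principal point sees the ray r / f radians off the axis. A picture is of the moment at which its call begins: read the wrist's pose just before it. calibration takes no time and is no camera call; for the wrist camera it gives the pose at the moment of the call.
- order.finish_job(): hands the job in; it is judged then, once.
Trained networks look in the newest picture that a camera, given by its name, has taken for a name from the list of things; names that differ only in an ending like _2 or _b are one class to them, and where a whole thing is asked for, a point or a joint stands for the part that bears it (a point fixed in the world has none). Each returns a list of dicts, best first, with "p" (0 to 1); they miss things now and then, are a little off and sometimes report something else, mostly with a low value. They report only what shows in the picture. A call takes as long as a camera call.
- cams.trace(target, camera): "pixels" (400x640 bool, what is visible of it) and "bbox" ([left, top, right, bottom] in pixels, round what is visible of it).
- cams.spot_point(target, camera): "uv" ([column, row] in pixels: a listed point, or the origin of a listed thing).
The state is a dict: "time_s": time; "joints": joint angles; "dq": joint speeds; "tau": joint torques, N m; "eef_pos": TCP position; "ee_rot": TCP orientation; "force": force on the tool from outside, world axes, zero at the start; "wrist_torque": the same for the moment, N m; "grip_width": opening from 0.0 (shut) to 1.0 (fully open); "grip_force": force on a finger pad.
Only numpy, scipy, OpenCV 4.12 (cv2) and the standard library are available. Lean on these libraries where they do the work, as an engineer would, in place of code of your own. Each camera call takes 0.05 s, during which the arm holds its last target. There are 200 camera calls.

## Working session

There is one attempt and no reset: what is moved stays moved. The work goes in short steps, Python scripts to look and compute and a shell command to move; the robot and the scene stay as the last step left them, time stands still between calls to the robot, and variables do not carry over. Pictures are saved under pics/ and viewed, at most 14 in all, crops included, and the job is handed in when it is done.

```bash
ls; mkdir -p pics; python3 - <<'E'
from rig import readout,cams
import cv2
for n in("top","scene"):
    p,d=cams.capture(n); cv2.imwrite(f"pics/{n}0.png",p[:,:,::-1]); print(n,cams.calibration(n))
print(readout.sense())
E
```

```text
pics
top {'fx': 509.1030230430312, 'fy': 509.1030230430312, 'cx': 316.9281964243096, 'cy': 203.49526921985762, 'position': array([ 353.0215287 ,  114.51274491, 1249.82354792]), 'attitude': array([-0.0558239 ,  0.7101048 , -0.69855099,  0.06827424])}
scene {'fx': 361.83348928388904, 'fy': 361.83348928388904, 'cx': 326.7886039356603, 'cy': 197.53735490637484, 'position': array([1046.54785964,  365.19214129,  608.95332008]), 'attitude': array([-0.20096209,  0.49338968,  0.77978523, -0.32880977])}
{'time_s': 0.1, 'joints': array([-1.35242177e+00,  3.13374545e-01,  1.49833758e+00, -3.50396375e-06,
        1.33099442e+00, -2.23425006e-01]), 'dq': array([-9.83644538e-04, -9.24776246e-04, -5.62687366e-05, -2.36179817e-03,
        1.35969257e-03,  1.15979503e-04]), 'tau': array([ 2.41212161e-03, -4.12896216e+01, -2.60144538e+01, -1.25215879e-04,
        3.06633789e-03, -1.06261248e-05]), 'eef_pos': array([ 224.4177872 , -474.46098626,  303.41109451]), 'ee_rot': array([-5.56948837e-04,  9.75700453e-01,  2.19108002e-01, -2.95198175e-07]), 'force': array([ 0.11509216, -0.17887074, -0.18209424]), 'wrist_torque': array([ 0.03301683, -0.02530098, -0.00331588]), 'grip_force': 0.0, 'grip_width': 1.0027601596022104}
```

View pics/top0.png

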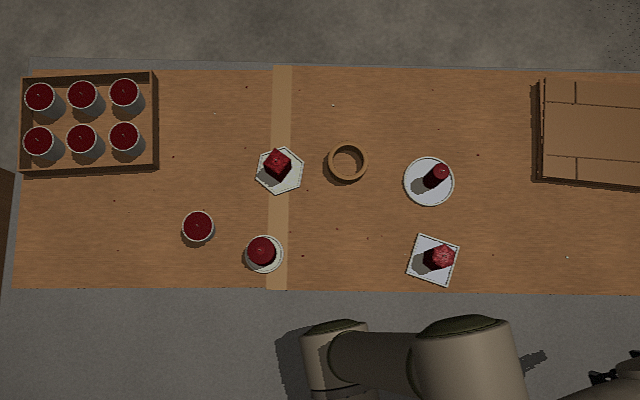

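View pics/scene0.png

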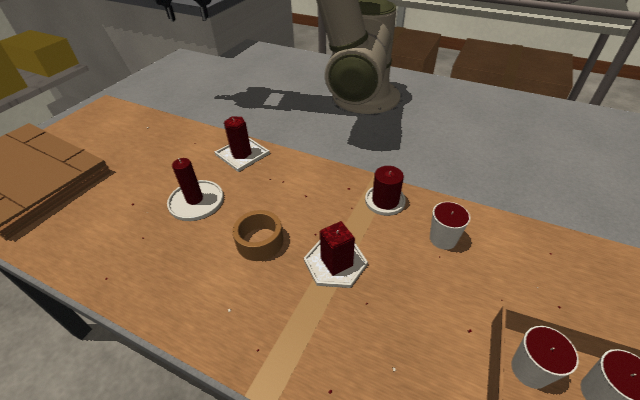

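```bash
cat > h.py <<'E'
import numpy as np,cv2
from rig import readout,cams
from scipy.spatial.transform import Rotation as R
C=["thick_round_candle","slim_round_candle","square_candle","hexagonal_candle"]
P=["large_round_plate","small_round_plate","square_plate","hexagonal_plate"]
B=["tape_roll","cup_candle"]
HT=dict(zip(C+P+B,[80,110,90,100,12,12,12,12,48,78]))
def rot(q): return R.from_quat(np.roll(q,-1)).as_matrix()
def onplane(c,uv,z):
    uv=np.atleast_2d(uv).astype(float)
    d=np.c_[(uv[:,0]-c['cx'])/c['fx'],(uv[:,1]-c['cy'])/c['fy'],np.ones(len(uv))]@rot(c['attitude']).T
    return c['position']+d*((z-c['position'][2])/d[:,2])[:,None]
def cloud(c,depth,mask):
    v,u=np.nonzero(mask&(depth>0)); z=depth[v,u]
    return np.c_[(u-c['cx'])/c['fx']*z,(v-c['cy'])/c['fy']*z,z]@rot(c['attitude']).T+c['position']
E
python3 - <<'E'
from h import *
np.set_printoptions(precision=1,suppress=True)
p,d=cams.capture("top");c=cams.calibration("top")
for n in C+P+B:
    for r in cams.trace(n,"top")[:2]:
        Q=cloud(c,d,r["pixels"]); 
        if len(Q)<20: continue
        zt=np.percentile(Q[:,2],95 if n in P else 70)
        T=Q[abs(Q[:,2]-zt)<6]
        rect=cv2.minAreaRect(T[:,:2].astype(np.float32)); ce,ra=cv2.minEnclosingCircle(T[:,:2].astype(np.float32))
        print(n,round(r["p"],2),r["bbox"],"z",zt,"mean",T.mean(0),"rect",np.round(rect[0],1),np.round(rect[1],1),round(rect[2],1),"circ",np.round(ce,1),round(ra,1))
E
```

```text
thick_round_candle 0.82 [245.9, 237.6, 277.7, 264.3] z 85.47081853269592 mean [449.  223.6  84.5] rect [449.  223.8] [61.4 59.4] 2.6 circ [449.8 223.9] 31.5
slim_round_candle 0.78 [420.0, 165.5, 449.8, 191.7] z 113.85484651463085 mean [ 634.9 -186.3  114.2] rect [ 635.5 -186.5] [36.  37.9] 0.3 circ [ 635.9 -186.4] 19.9
square_candle 0.81 [262.7, 148.2, 291.2, 180.0] z 94.45682711756845 mean [656.2 192.9  94.2] rect [657.8 192.8] [47.4 48.6] 54.8 circ [657.5 192.7] 31.2
square_candle 0.45 [400.9, 157.6, 455.5, 203.4] z 6.882231607885977 mean [ 632.5 -178.7    5.6] rect [ 636.2 -184.4] [124.8 127.9] 28.4 circ [ 636.3 -185.9] 66.3
hexagonal_candle 0.98 [420.9, 247.0, 452.3, 270.7] z 103.78820647383586 mean [ 441.6 -188.8  103.6] rect [ 441.5 -188.9] [49.6 53.4] 21.1 circ [ 441.9 -189.3] 28.3
large_round_plate 0.58 [402.3, 157.9, 454.3, 202.2] z 12.045220385221683 mean [ 633.5 -178.4    8.9] rect [ 635.6 -182.1] [127.2 125. ] 41.4 circ [ 637.1 -182.8] 64.5
small_round_plate 0.9 [249.2, 235.0, 284.7, 272.9] z 13.819483886669275 mean [437.9 209.7  10.6] rect [443.  215.7] [72.7 92. ] 50.8 circ [448.  221.9] 46.4
square_plate 0.75 [406.8, 230.5, 458.0, 284.4] z 12.105071085420834 mean [ 438.5 -181.2    9. ] rect [ 440.2 -188.8] [105.9 106.5] 71.3 circ [ 438.8 -188.6] 71.2
hexagonal_plate 0.62 [254.5, 144.3, 305.4, 194.4] z 11.93452774022562 mean [644.8 185.3   8.8] rect [654.4 189.7] [111.4 120.1] 76.6 circ [656.8 189.8] 62.6
tape_roll 0.92 [328.1, 141.9, 367.2, 183.6] z 46.209235128194656 mean [675.7  22.6  46. ] rect [676.1  22.8] [98.9 98. ] 0.1 circ [676.4  23. ] 50.6
tape_roll 0.63 [254.9, 145.2, 301.4, 195.1] z 7.5874801076059155 mean [647.8 185.9   6.4] rect [657.1 189.7] [125.4 112.3] 50.9 circ [657.6 190.2] 63.4
cup_candle 0.63 [179.2, 210.7, 214.2, 243.7] z 78.32427056943263 mean [504.3 371.7  77.3] rect [504.7 371.6] [70.8 69.3] 47.6 circ [504.5 372.2] 36.0
```

The top view shows the thick candle on the small plate (262,250), slim on the large plate (436,176), square on the hexagonal plate (278,165) and hexagonal on the square plate (438,257). The tape roll is at (347,162) and the cup at (198,226). The scene view confirms this arrangement. Next I'll fit centres and angles using both views.

```bash
cat >> h.py <<'E'
from scipy.optimize import least_squares
# shape: number of sides (0 round) and half width; returns x,y,angle(deg) of a flat-side normal
SH=dict(zip(C+P,[(0,32),(0,20),(4,24),(6,25),(0,64),(0,47),(4,53),(6,56)]))
def fit(n,pts,fixc=None):
    N,a=SH[n]; h=cv2.convexHull(pts[:,:2].astype(np.float32))[:,0].astype(float)
    L=np.roll(h,-1,0)-h; s=np.linalg.norm(L,axis=1); 
    e=np.vstack([h[i]+np.outer(np.arange(0,s[i],2.)/s[i],L[i]) for i in range(len(h)) if s[i]<(14 if N==0 or n in C else 30)] or [h])
    def f(x):
        d=e-x[:2]
        if N==0: return np.hypot(*d.T)-a-x[3]
        t=x[2]+np.arange(N)*2*np.pi/N
        return (d@np.c_[np.cos(t),np.sin(t)].T).max(1)-a-x[3]
    c0=pts[:,:2].min(0)/2+pts[:,:2].max(0)/2
    best=min((least_squares(f,[*c0,t,-1],loss='soft_l1',f_scale=1.) for t in (np.linspace(0,2*np.pi/max(N,1),7)[:-1] if N else [0])),key=lambda r:r.cost)
    x=best.x; return x[0],x[1],(np.degrees(x[2])%(360/N) if N else 0),x[3],np.sqrt(np.mean(f(x)**2))
def look(cam,names=C+P,show=True):
    p,d=cams.capture(cam);c=cams.calibration(cam);out={}
    for n in names:
        rs=cams.trace(n,cam)
        if not rs: print(n,cam,"none");continue
        Q=cloud(c,d,rs[0]["pixels"]); z=Q[:,2]
        if n in P: T=Q[(z>8.5)&(z<17)];zt=np.percentile(z,93)
        else:
            hi=np.percentile(z,97); zt=np.median(z[z>hi-8]); T=Q[abs(z-zt)<4]
        if len(T)<20: print(n,"few");continue
        out[n]=(T,zt); x=fit(n,T)
        if show: print(f"{cam:5s} {n:20s} p{rs[0]['p']:.2f} x {x[0]:6.1f} y {x[1]:6.1f} ang {x[2]:5.1f} grow {x[3]:4.1f} rms {x[4]:.1f} z {zt:.1f} n {len(T)}")
    return out
E
python3 - <<'E'
from h import *
a=look("top");b=look("scene")
E
```

```text
top   thick_round_candle   p0.89 x  449.5 y  223.9 ang   0.0 grow -0.9 rms 0.5 z 84.2 n 559
top   slim_round_candle    p0.95 x  636.5 y -186.7 ang   0.0 grow -1.0 rms 0.3 z 114.4 n 205
top   square_candle        p0.92 x  657.6 y  193.5 ang  56.0 grow -1.3 rms 0.7 z 94.4 n 368
top   hexagonal_candle     p0.93 x  442.0 y -189.4 ang  25.8 grow -0.8 rms 0.8 z 103.9 n 378
large_round_plate top none
top   small_round_plate    p0.71 x  448.1 y  222.3 ang   0.0 grow -1.5 rms 0.5 z 12.6 n 162
top   square_plate         p0.78 x  440.1 y -188.8 ang  71.7 grow -0.6 rms 0.8 z 11.8 n 272
top   hexagonal_plate      p0.74 x  655.8 y  189.8 ang  21.1 grow -1.8 rms 1.2 z 11.5 n 218
scene thick_round_candle   p0.87 x  450.5 y  222.8 ang   0.0 grow -1.0 rms 0.4 z 86.1 n 452
scene slim_round_candle    p0.73 x  639.0 y -185.9 ang   0.0 grow -2.5 rms 0.8 z 115.8 n 158
scene square_candle        p0.87 x  659.5 y  192.8 ang  54.1 grow -1.2 rms 0.6 z 96.1 n 531
scene hexagonal_candle     p0.97 x  443.6 y -190.4 ang  18.2 grow -1.0 rms 0.9 z 105.6 n 192
scene large_round_plate    p0.75 x  442.0 y -191.9 ang   0.0 grow -36.8 rms 6.6 z 106.2 n 57
scene small_round_plate    p0.43 x  443.4 y -191.0 ang   0.0 grow -20.7 rms 0.7 z 106.3 n 55
scene square_plate         p0.94 x  439.8 y -191.2 ang  71.4 grow -0.1 rms 0.8 z 12.4 n 218
scene hexagonal_plate      p0.73 x  657.0 y  189.0 ang  20.3 grow -0.3 rms 0.6 z 12.8 n 402
```

```bash
cat >> h.py <<'E'
def d(x,y,z,yaw=None):
    s=readout.sense();M=rot(s['ee_rot']);w=np.degrees(np.arctan2(M[1,0],M[0,0]))
    v=M.T@(np.array([x,y,z])-s['eef_pos'])
    print("at",np.round(s['eef_pos'],1),"yaw",round(w,1),"tilt",round(np.degrees(np.arccos(-M[2,2])),2),"joints",np.round(s['joints'],2),"-> tool shift",np.round(v,1),"rz",None if yaw is None else round(np.radians(w-yaw),3))
E
python3 -m handwheel '{"sx": [31, 62, 93, 125, 156, 188, 220, 251], "sy": [-33, -66, -99, -133, -167, -200, -234, -267], "sz": [0, 0, 0, 0, 0, 0, 0, 0], "drx": [0, 0, 0, 0, 0, 0, 0, 0], "dry": [0, 0, 0, 0, 0, 0, 0, 0], "drz": [0.055, 0.11, 0.165, 0.22, 0.276, 0.331, 0.386, 0.442]}' 1.0
python3 -c "
from h import *
d(450,223,150,0)"
```

```text
time_s: 2.35
eef_pos: [337.3, -124.1, 304.1]
ee_rot: [0.0, 1.0, -0.001, 0.0]
force: [0.6, -0.2, -0.3]
grip_width: 1.003
grip_force: 0.0
at [ 337.3 -124.1  304.1] yaw -0.2 tilt 0.05 joints [-0.68 -0.07  1.93  0.    1.28  0.89] -> tool shift [ 111.6 -347.5  154. ] rz -0.003
```

```bash
python3 -m handwheel '{"sx": [15, 30, 46, 61, 76, 92, 107, 112], "sy": [-45, -92, -140, -188, -236, -284, -332, -347], "sz": [0, 0, 0, 0, 0, 0, 0, 0], "drx": [0, 0, 0, 0, 0, 0, 0, 0], "dry": [0, 0, 0, 0, 0, 0, 0, 0], "drz": [0, 0, 0, 0, 0, 0, 0, 0]}' 
python3 -m handwheel '{"sx": [0, 0, 0, 0, 0], "sy": [0, 0, 0, 0, 0], "sz": [40, 80, 110, 130, 130], "drx": [0, 0, 0, 0, 0], "dry": [0, 0, 0, 0, 0], "drz": [0, 0, 0, 0, 0]}' 
python3 -c "
from h import *
import cv2
d(450,223,112,0)
p,_=cams.capture('wrist');cv2.imwrite('pics/w1.png',p[:,:,::-1])"
```

```text
time_s: 3.15
eef_pos: [449.5, 224.6, 303.6]
ee_rot: [-0.0, 1.0, 0.002, 0.0]
force: [0.2, -0.2, -0.4]
grip_width: 0.997
grip_force: 0.0
time_s: 3.65
eef_pos: [448.3, 220.8, 171.7]
ee_rot: [0.001, 1.0, -0.0, -0.002]
force: [0.1, 0.4, 0.6]
grip_width: 1.002
grip_force: 0.0
at [448.3 220.8 171.7] yaw -0.0 tilt 0.29 joints [0.22 0.41 1.74 0.   1.   1.79] -> tool shift [ 2.  -2.3 59.7] rz -0.0
```

View pics/w1.png

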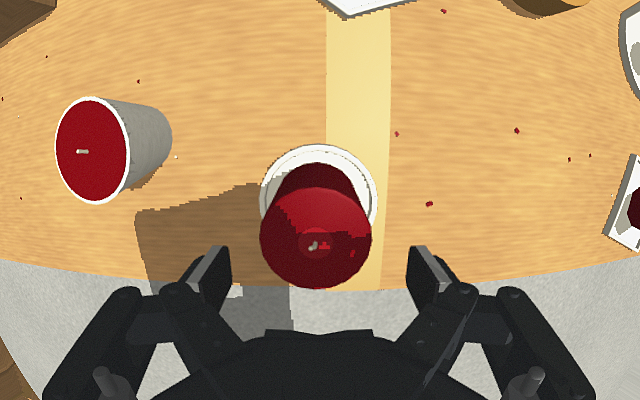

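The wrist view shows the thick candle's top at (315,240), centred between the fingers. I'll descend, grip and lift slightly.

```bash

python3 -m handwheel '{"sx": [0, 0, 0, 0, 0, 0, 0], "sy": [0, 0, 0, 0, 0, 0, 0], "sz": [0, 0, 20, 40, 60, 60, 60], "drx": [0, 0, 0, 0, 0, 0, 0], "dry": [0, 0, 0, 0, 0, 0, 0], "drz": [0, 0, 0, 0, 0, 0, 0]}' 
python3 -c "
from h import *
d(450,223,112,0)"
python3 -m handwheel '{"sx": [0, 0, 0, 0, 0, 0, 0, 0], "sy": [0, 0, 0, 0, 0, 0, 0, 0], "sz": [0, 0, 0, 0, 0, 0, 0, 0], "drx": [0, 0, 0, 0, 0, 0, 0, 0], "dry": [0, 0, 0, 0, 0, 0, 0, 0], "drz": [0, 0, 0, 0, 0, 0, 0, 0]}' 0.0 40
python3 -m handwheel '{"sx": [0, 0, 0, 0, 0], "sy": [0, 0, 0, 0, 0], "sz": [-5, -15, -35, -60, -60], "drx": [0, 0, 0, 0, 0], "dry": [0, 0, 0, 0, 0], "drz": [0, 0, 0, 0, 0]}' 
python3 -c "
from h import *
d(380,10,120,0)"
```

```text
time_s: 4.4
eef_pos: [449.7, 221.2, 114.9]
ee_rot: [-0.0, 1.0, -0.0, 0.001]
force: [-0.0, -0.2, -0.3]
grip_width: 1.001
grip_force: 0.0
at [449.7 221.2 114.9] yaw -0.0 tilt 0.07 joints [ 0.22  0.5   1.78 -0.    0.86  1.79] -> tool shift [ 0.3 -1.8  2.9] rz -0.0
time_s: 5.2
eef_pos: [449.8, 221.3, 115.4]
ee_rot: [-0.0, 1.0, -0.0, 0.001]
force: [-1.7, -0.4, 8.3]
grip_width: 0.735
grip_force: 43.4
time_s: 5.7
eef_pos: [450.5, 221.4, 177.1]
ee_rot: [-0.001, 1.0, -0.0, 0.003]
force: [-0.4, -0.4, -3.0]
grip_width: 0.735
grip_force: 44.8
at [450.5 221.4 177.1] yaw -0.0 tilt 0.36 joints [ 0.22  0.4   1.73 -0.    1.    1.79] -> tool shift [-70.8 211.5  56.4] rz -0.0
```

```bash

python3 -m handwheel '{"sx": [-5, -17, -30, -43, -56, -66, -70, -70], "sy": [15, 50, 90, 130, 170, 200, 211, 211], "sz": [0, 0, 0, 0, 0, 0, 0, 0], "drx": [0, 0, 0, 0, 0, 0, 0, 0], "dry": [0, 0, 0, 0, 0, 0, 0, 0], "drz": [0, 0, 0, 0, 0, 0, 0, 0]}' 
python3 -m handwheel '{"sx": [0, 0, 0, 0, 0, 0, 0], "sy": [0, 0, 0, 0, 0, 0, 0], "sz": [0, 10, 30, 48, 58, 58, 58], "drx": [0, 0, 0, 0, 0, 0, 0], "dry": [0, 0, 0, 0, 0, 0, 0], "drz": [0, 0, 0, 0, 0, 0, 0]}' 
python3 -c "
from h import *
d(380,10,109.5,0)"
```

```text
time_s: 6.5
eef_pos: [378.7, 9.0, 173.6]
ee_rot: [-0.0, 1.0, -0.001, -0.0]
force: [0.9, 0.3, -2.3]
grip_width: 0.739
grip_force: 45.1
time_s: 7.2
eef_pos: [379.3, 10.5, 115.7]
ee_rot: [-0.0, 1.0, 0.0, -0.0]
force: [-0.4, -0.1, -1.7]
grip_width: 0.737
grip_force: 45.0
at [379.3  10.5 115.7] yaw 0.0 tilt 0.03 joints [-0.28  0.29  2.12  0.    0.73  1.29] -> tool shift [0.7 0.5 6.2] rz 0.001
```

```bash

python3 -m handwheel '{"sx": [0, 0, 0, 0, 0], "sy": [0, 0, 0, 0, 0], "sz": [3, 5, 6.5, 6.5, 6.5], "drx": [0, 0, 0, 0, 0], "dry": [0, 0, 0, 0, 0], "drz": [0, 0, 0, 0, 0]}' 
python3 -m handwheel '{"sx": [0, 0, 0, 0, 0], "sy": [0, 0, 0, 0, 0], "sz": [6, 6, 6, 6, 6], "drx": [0, 0, 0, 0, 0], "dry": [0, 0, 0, 0, 0], "drz": [0, 0, 0, 0, 0]}' 1.0
python3 -m handwheel '{"sx": [0, 0, 0, 0, 0, 0], "sy": [0, 0, 0, 0, 0, 0], "sz": [0, -10, -40, -85, -130, -130], "drx": [0, 0, 0, 0, 0, 0], "dry": [0, 0, 0, 0, 0, 0], "drz": [0, 0, 0, 0, 0, 0]}' 
python3 -c "
from h import *
d(637.5,-186.5,139,0)
import cv2
p,_=cams.capture('wrist');cv2.imwrite('pics/w2.png',p[:,:,::-1])"
```

```text
time_s: 7.7
eef_pos: [379.3, 10.0, 109.5]
ee_rot: [0.0, 1.0, -0.0, 0.0]
force: [-0.5, 1.3, -0.7]
grip_width: 0.734
grip_force: 45.1
time_s: 8.2
eef_pos: [379.3, 10.1, 103.5]
ee_rot: [0.0, 1.0, -0.0, 0.0]
force: [-0.3, -0.7, -0.5]
grip_width: 1.005
grip_force: 0.0
time_s: 8.8
eef_pos: [380.9, 9.7, 238.1]
ee_rot: [0.001, 1.0, 0.0, 0.005]
force: [0.3, 0.7, -0.1]
grip_width: 1.003
grip_force: 0.0
at [380.9   9.7 238.1] yaw 0.0 tilt 0.57 joints [-0.28  0.06  1.99 -0.    1.08  1.29] -> tool shift [255.7 195.9 102.1] rz 0.0
```

View pics/w2.png

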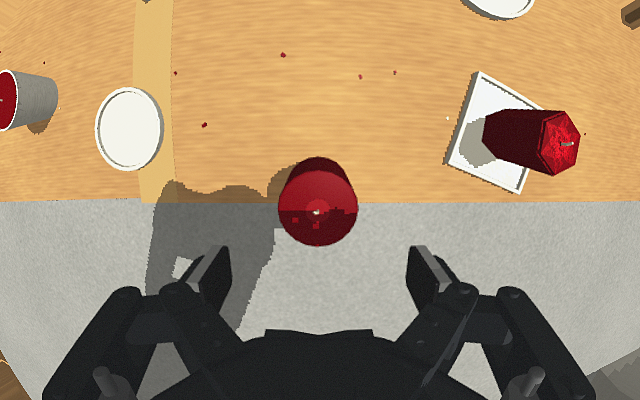

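The wrist view shows the thick candle standing upright at (318,205) on the bench, and the small plate empty at (129,128). Next is the slim candle.

```bash

python3 -m handwheel '{"sx": [20, 55, 95, 135, 175, 215, 250, 256], "sy": [15, 42, 73, 104, 135, 165, 192, 196], "sz": [0, 0, 0, 0, 0, 0, 0, 0], "drx": [0, 0, 0, 0, 0, 0, 0, 0], "dry": [0, 0, 0, 0, 0, 0, 0, 0], "drz": [0, 0, 0, 0, 0, 0, 0, 0]}' 
python3 -m handwheel '{"sx": [0, 0, 0, 0, 0], "sy": [0, 0, 0, 0, 0], "sz": [0, 15, 40, 40, 40], "drx": [0, 0, 0, 0, 0], "dry": [0, 0, 0, 0, 0], "drz": [0, 0, 0, 0, 0]}' 
python3 -c "
from h import *
d(637.5,-186.5,139,0)"
```

```text
time_s: 9.65
eef_pos: [636.8, -188.7, 229.9]
ee_rot: [-0.0, 1.0, -0.001, -0.001]
force: [0.0, 0.2, -0.3]
grip_width: 0.999
grip_force: 0.0
time_s: 10.15
eef_pos: [634.7, -185.2, 193.9]
ee_rot: [-0.0, 1.0, 0.0, -0.0]
force: [0.1, 0.0, 0.5]
grip_width: 1.0
grip_force: 0.0
at [ 634.7 -185.2  193.9] yaw 0.0 tilt 0.05 joints [-0.46  0.71  1.18  0.    1.26  1.11] -> tool shift [ 2.8  1.3 54.9] rz 0.0
```

```bash

python3 -m handwheel '{"sx": [1, 3, 3, 3, 3, 3], "sy": [1, 1, 1, 1, 1, 1], "sz": [10, 30, 48, 54, 54, 54], "drx": [0, 0, 0, 0, 0, 0], "dry": [0, 0, 0, 0, 0, 0], "drz": [0, 0, 0, 0, 0, 0]}' 
python3 -c "
from h import *
d(637.5,-186.5,139,0)"
python3 -m handwheel '{"sx": [0, 0, 0, 0, 0, 0, 0, 0], "sy": [0, 0, 0, 0, 0, 0, 0, 0], "sz": [0, 0, 0, 0, 0, 0, 0, 0], "drx": [0, 0, 0, 0, 0, 0, 0, 0], "dry": [0, 0, 0, 0, 0, 0, 0, 0], "drz": [0, 0, 0, 0, 0, 0, 0, 0]}' 0.0 40
python3 -c "
from h import *
d(637.5,-186.5,139,0)"
python3 -m handwheel '{"sx": [0, 0, 0, 0, 0, 0, 0], "sy": [0, 0, 0, 0, 0, 0, 0], "sz": [-5, -15, -35, -65, -100, -100, -100], "drx": [0, 0, 0, 0, 0, 0, 0], "dry": [0, 0, 0, 0, 0, 0, 0], "drz": [0, 0, 0, 0, 0, 0, 0]}' 
python3 -c "
from h import *
d(448.5,222.3,139,0)
a=look('scene',['slim_round_candle','thick_round_candle'])
a=look('top',['slim_round_candle','thick_round_candle','large_round_plate','small_round_plate'])"
```

```text
time_s: 10.75
eef_pos: [638.5, -187.1, 140.5]
ee_rot: [0.0, 1.0, -0.0, 0.001]
force: [0.0, -0.3, -0.2]
grip_width: 1.002
grip_force: 0.0
at [ 638.5 -187.1  140.5] yaw -0.0 tilt 0.1 joints [-0.46  0.77  1.21  0.    1.16  1.11] -> tool shift [-1.  -0.6  1.5] rz -0.0
time_s: 11.55
eef_pos: [638.4, -187.2, 140.0]
ee_rot: [0.0, 1.0, -0.0, 0.0]
force: [0.1, -1.5, 5.4]
grip_width: 0.456
grip_force: 40.3
at [ 638.4 -187.2  140. ] yaw -0.0 tilt 0.07 joints [-0.46  0.77  1.21 -0.    1.16  1.11] -> tool shift [-0.9 -0.7  1. ] rz -0.0
time_s: 12.25
eef_pos: [638.2, -186.8, 240.0]
ee_rot: [0.0, 1.0, -0.0, 0.0]
force: [0.2, -0.6, -1.5]
grip_width: 0.455
grip_force: 40.2
at [ 638.2 -186.8  240. ] yaw -0.0 tilt 0.04 joints [-0.46  0.67  1.11  0.    1.36  1.11] -> tool shift [-189.8 -409.1  100.7] rz -0.0
scene slim_round_candle    p0.67 x  639.9 y -185.6 ang   0.0 grow -3.6 rms 0.8 z 215.5 n 83
scene thick_round_candle   p0.93 x  380.9 y   10.1 ang   0.0 grow -1.7 rms 1.3 z 79.8 n 302
slim_round_candle top none
thick_round_candle top none
top   large_round_plate    p0.90 x  636.8 y -181.9 ang   0.0 grow -1.9 rms 0.7 z 11.7 n 130
top   small_round_plate    p0.96 x  447.6 y  222.9 ang   0.0 grow -1.6 rms 0.9 z 10.8 n 185
```

```bash

python3 -m handwheel '{"sx": [-8, -24, -43, -62, -81, -100, -119, -138], "sy": [-17, -52, -92, -134, -175, -216, -257, -298], "sz": [0, 0, 0, 0, 0, 0, 0, 0], "drx": [0, 0, 0, 0, 0, 0, 0, 0], "dry": [0, 0, 0, 0, 0, 0, 0, 0], "drz": [0, 0, 0, 0, 0, 0, 0, 0]}' 
python3 -m handwheel '{"sx": [-17, -33, -46, -52, -52, -52, -52], "sy": [-37, -71, -99, -111, -111, -111, -111], "sz": [0, 0, 0, 0, 0, 0, 0], "drx": [0, 0, 0, 0, 0, 0, 0], "dry": [0, 0, 0, 0, 0, 0, 0], "drz": [0, 0, 0, 0, 0, 0, 0]}' 
python3 -c "
from h import *
d(448.3,222.5,140,0)"
```

```text
time_s: 13.45
eef_pos: [499.2, 112.5, 239.5]
ee_rot: [-0.0, 1.0, -0.0, 0.0]
force: [0.7, 0.2, -1.4]
grip_width: 0.458
grip_force: 40.3
time_s: 14.15
eef_pos: [448.9, 221.0, 239.4]
ee_rot: [0.0, 1.0, -0.001, 0.0]
force: [-0.2, 0.7, -1.0]
grip_width: 0.461
grip_force: 40.4
at [448.9 221.  239.4] yaw -0.1 tilt 0.02 joints [ 0.22  0.32  1.66 -0.    1.16  1.8 ] -> tool shift [-0.6 -1.5 99.4] rz -0.002
```

```bash

python3 -m handwheel '{"sx": [0, 0, 0, 0, 0, 0, 0], "sy": [-1, -1, -1, -1, -1, -1, -1], "sz": [15, 40, 65, 85, 92, 92, 92], "drx": [0, 0, 0, 0, 0, 0, 0], "dry": [0, 0, 0, 0, 0, 0, 0], "drz": [0, 0, 0, 0, 0, 0, 0]}' 
python3 -c "
from h import *
d(448.3,222.5,140,0)"
python3 -m handwheel '{"sx": [0, 0, 0, 0, 0, 0], "sy": [0, 0, 0, 0, 0, 0], "sz": [2, 4, 6, 7, 7.5, 7.5], "drx": [0, 0, 0, 0, 0, 0], "dry": [0, 0, 0, 0, 0, 0], "drz": [0, 0, 0, 0, 0, 0]}' 
python3 -c "
from h import *
d(448.3,222.5,140,0)"
```

```text
time_s: 14.85
eef_pos: [448.9, 222.8, 148.3]
ee_rot: [-0.0, 1.0, -0.0, 0.001]
force: [-0.2, -0.3, -0.5]
grip_width: 0.454
grip_force: 40.4
at [448.9 222.8 148.3] yaw -0.0 tilt 0.09 joints [ 0.23  0.45  1.76 -0.    0.94  1.8 ] -> tool shift [-0.6  0.3  8.3] rz -0.001
time_s: 15.45
eef_pos: [448.3, 223.1, 140.0]
ee_rot: [0.0, 1.0, -0.0, 0.0]
force: [-0.1, 0.1, 0.2]
grip_width: 0.459
grip_force: 40.5
at [448.3 223.1 140. ] yaw -0.0 tilt 0.0 joints [ 0.23  0.46  1.76 -0.    0.92  1.8 ] -> tool shift [ 0.   0.6 -0. ] rz -0.0
```

```bash

python3 -m handwheel '{"sx": [0, 0, 0, 0, 0], "sy": [0, 0, 0, 0, 0], "sz": [0, 0, 0, 0, 0], "drx": [0, 0, 0, 0, 0], "dry": [0, 0, 0, 0, 0], "drz": [0, 0, 0, 0, 0]}' 1.0
python3 -m handwheel '{"sx": [0, 0, 0, 0, 0, 0], "sy": [0, 0, 0, 0, 0, 0], "sz": [-10, -40, -80, -100, -100, -100], "drx": [0, 0, 0, 0, 0, 0], "dry": [0, 0, 0, 0, 0, 0], "drz": [0, 0, 0, 0, 0, 0]}' 
python3 -c "
from h import *
d(379.5,10,109.5,0)"
python3 -m handwheel '{"sx": [-6, -17, -30, -43, -56, -66, -69, -69], "sy": [18, 53, 93, 133, 173, 203, 212, 212], "sz": [0, 0, 0, 0, 0, 0, 0, 0], "drx": [0, 0, 0, 0, 0, 0, 0, 0], "dry": [0, 0, 0, 0, 0, 0, 0, 0], "drz": [0, 0, 0, 0, 0, 0, 0, 0]}' 
python3 -c "
from h import *
d(379.5,10,109.5,0)
a=look('top',['slim_round_candle','small_round_plate'])
a=look('scene',['slim_round_candle','small_round_plate'])"
```

```text
time_s: 15.95
eef_pos: [448.3, 223.1, 139.9]
ee_rot: [-0.0, 1.0, -0.0, 0.0]
force: [0.3, 0.7, 0.1]
grip_width: 0.999
grip_force: 0.0
time_s: 16.55
eef_pos: [448.1, 223.0, 240.0]
ee_rot: [-0.0, 1.0, -0.0, 0.0]
force: [0.1, -0.3, -0.1]
grip_width: 1.0
grip_force: 0.0
at [448.1 223.  240. ] yaw -0.0 tilt 0.01 joints [ 0.23  0.32  1.66 -0.    1.16  1.8 ] -> tool shift [-68.6 213.  130.4] rz -0.0
time_s: 17.35
eef_pos: [378.9, 10.5, 239.3]
ee_rot: [-0.0, 1.0, -0.001, -0.001]
force: [-0.5, -0.4, -0.3]
grip_width: 0.999
grip_force: 0.0
at [378.9  10.5 239.3] yaw -0.1 tilt 0.08 joints [-0.28  0.06  1.99  0.    1.09  1.29] -> tool shift [  0.8   0.6 129.8] rz -0.003
top   slim_round_candle    p0.79 x  447.1 y  222.6 ang   0.0 grow -1.4 rms 0.5 z 114.6 n 216
top   small_round_plate    p0.63 x  448.2 y  222.6 ang   0.0 grow -1.0 rms 0.4 z 12.0 n 209
scene slim_round_candle    p0.97 x  447.7 y  222.3 ang   0.0 grow -1.6 rms 0.5 z 115.9 n 173
scene small_round_plate    p0.72 x  450.4 y  221.7 ang   0.0 grow -1.8 rms 0.9 z 12.5 n 176
```

```bash

python3 -m handwheel '{"sx": [0, 0, 0, 0, 0, 0, 0], "sy": [0, 0, 0, 0, 0, 0, 0], "sz": [15, 50, 85, 115, 130, 130, 130], "drx": [0, 0, 0, 0, 0, 0, 0], "dry": [0, 0, 0, 0, 0, 0, 0], "drz": [0, 0, 0, 0, 0, 0, 0]}' 
python3 -m handwheel '{"sx": [0, 0, 0, 0, 0, 0], "sy": [0, 0, 0, 0, 0, 0], "sz": [0, 0, 0, 0, 0, 0], "drx": [0, 0, 0, 0, 0, 0], "dry": [0, 0, 0, 0, 0, 0], "drz": [0, 0, 0, 0, 0, 0]}' 0.0 40
python3 -c "
from h import *
d(379.5,10,109.5,0)"
python3 -m handwheel '{"sx": [0, 0, 0, 0, 0, 0, 0], "sy": [0, 0, 0, 0, 0, 0, 0], "sz": [-5, -15, -35, -65, -80, -80, -80], "drx": [0, 0, 0, 0, 0, 0, 0], "dry": [0, 0, 0, 0, 0, 0, 0], "drz": [0, 0, 0, 0, 0, 0, 0]}' 
python3 -c "
from h import *
d(637,-182.2,190,0)"
```

```text
time_s: 18.35
eef_pos: [379.5, 11.3, 110.3]
ee_rot: [0.0, 1.0, 0.0, 0.0]
force: [0.3, 0.4, -0.2]
grip_width: 1.003
grip_force: 0.0
time_s: 18.95
eef_pos: [379.8, 11.0, 111.1]
ee_rot: [0.0, 1.0, -0.0, 0.001]
force: [-1.7, 1.1, 9.5]
grip_width: 0.732
grip_force: 42.2
at [379.8  11.  111.1] yaw -0.0 tilt 0.14 joints [-0.28  0.3   2.13  0.    0.71  1.29] -> tool shift [-0.3  1.   1.6] rz -0.0
time_s: 19.65
eef_pos: [378.9, 11.2, 189.6]
ee_rot: [0.0, 1.0, -0.0, -0.0]
force: [-0.8, 0.0, -2.4]
grip_width: 0.737
grip_force: 44.8
at [378.9  11.2 189.6] yaw -0.0 tilt 0.0 joints [-0.28  0.14  2.05 -0.    0.95  1.29] -> tool shift [258.1 193.3  -0.4] rz -0.0
```

```bash

python3 -m handwheel '{"sx": [16, 48, 85, 122, 159, 196, 230, 250], "sy": [12, 36, 64, 91, 119, 147, 172, 187], "sz": [0, 0, 0, 0, 0, 0, 0, 0], "drx": [0, 0, 0, 0, 0, 0, 0, 0], "dry": [0, 0, 0, 0, 0, 0, 0, 0], "drz": [0, 0, 0, 0, 0, 0, 0, 0]}' 
python3 -m handwheel '{"sx": [8, 8, 8, 8, 8, 8, 8, 8], "sy": [6, 6, 6, 6, 6, 6, 6, 6], "sz": [0, 0, 10, 30, 50, 64, 64, 64], "drx": [0, 0, 0, 0, 0, 0, 0, 0], "dry": [0, 0, 0, 0, 0, 0, 0, 0], "drz": [0, 0, 0, 0, 0, 0, 0, 0]}' 
python3 -c "
from h import *
d(637,-182.2,116.5,0)"
```

```text
time_s: 20.45
eef_pos: [630.4, -177.7, 187.3]
ee_rot: [-0.0, 1.0, -0.001, -0.001]
force: [0.2, -0.3, -2.7]
grip_width: 0.732
grip_force: 44.8
time_s: 21.25
eef_pos: [637.2, -181.8, 126.2]
ee_rot: [0.0, 1.0, -0.0, 0.0]
force: [-0.4, -0.1, -1.5]
grip_width: 0.734
grip_force: 44.8
at [ 637.2 -181.8  126.2] yaw -0.0 tilt 0.01 joints [-0.45  0.78  1.23  0.    1.13  1.12] -> tool shift [-0.2  0.4  9.7] rz -0.0
```

```bash

python3 -m handwheel '{"sx": [0, 0, 0, 0, 0, 0, 0], "sy": [0, 0, 0, 0, 0, 0, 0], "sz": [3, 6, 8, 9, 9.5, 9.5, 9.5], "drx": [0, 0, 0, 0, 0, 0, 0], "dry": [0, 0, 0, 0, 0, 0, 0], "drz": [0, 0, 0, 0, 0, 0, 0]}' 
python3 -c "
from h import *
d(637,-182.2,116.5,0)"
```

```text
time_s: 21.95
eef_pos: [637.2, -182.0, 117.2]
ee_rot: [0.0, 1.0, -0.0, 0.0]
force: [-4.1, 0.8, 5.4]
grip_width: 0.736
grip_force: 45.5
at [ 637.2 -182.   117.2] yaw -0.0 tilt 0.02 joints [-0.45  0.79  1.23 -0.    1.12  1.12] -> tool shift [-0.2  0.2  0.7] rz -0.0
```

```bash

python3 -m handwheel '{"sx": [0, 0, 0, 0, 0], "sy": [0, 0, 0, 0, 0], "sz": [0, 0, 0, 0, 0], "drx": [0, 0, 0, 0, 0], "dry": [0, 0, 0, 0, 0], "drz": [0, 0, 0, 0, 0]}' 1.0
python3 -m handwheel '{"sx": [0, 0, 0, 0, 0, 0], "sy": [0, 0, 0, 0, 0, 0], "sz": [-10, -40, -80, -110, -110, -110], "drx": [0, 0, 0, 0, 0, 0], "dry": [0, 0, 0, 0, 0, 0], "drz": [0, 0, 0, 0, 0, 0]}' 
python3 -m handwheel '{"sx": [1, 3, 6, 8, 11, 13, 16, 18], "sy": [-20, -60, -105, -150, -195, -240, -285, -330], "sz": [0, 0, 0, 0, 0, 0, 0, 0], "drx": [0, 0, 0, 0, 0, 0, 0, 0], "dry": [0, 0, 0, 0, 0, 0, 0, 0], "drz": [-0.1, -0.23, -0.36, -0.49, -0.62, -0.75, -0.88, -0.96]}' 
python3 -c "
from h import *
d(658.5,193,112,55)
a=look('top',['thick_round_candle','large_round_plate','square_candle','hexagonal_candle'])
a=look('scene',['thick_round_candle','large_round_plate','square_candle','hexagonal_candle'])"
```

```text
time_s: 22.45
eef_pos: [637.2, -182.0, 116.4]
ee_rot: [0.0, 1.0, -0.0, 0.0]
force: [0.5, 0.3, -0.3]
grip_width: 1.0
grip_force: 0.0
time_s: 23.05
eef_pos: [637.2, -182.0, 227.3]
ee_rot: [0.0, 1.0, -0.0, 0.001]
force: [-0.4, -0.2, -1.0]
grip_width: 1.001
grip_force: 0.0
time_s: 23.85
eef_pos: [654.8, 149.8, 225.1]
ee_rot: [-0.0, 0.886, 0.464, -0.001]
force: [0.8, 0.1, 0.1]
grip_width: 0.997
grip_force: 0.0
at [654.8 149.8 225.1] yaw 55.3 tilt 0.13 joints [ 0.05  0.7   1.1  -0.    1.34  0.66] -> tool shift [ 37.8 -21.4 113.1] rz 0.005
top   thick_round_candle   p0.57 x  635.2 y -179.7 ang   0.0 grow -1.6 rms 0.6 z 84.4 n 468
top   large_round_plate    p0.59 x  636.9 y -182.8 ang   0.0 grow -1.3 rms 0.6 z 11.6 n 251
square_candle top none
top   hexagonal_candle     p0.75 x  442.2 y -189.3 ang  21.0 grow -0.8 rms 0.6 z 104.0 n 370
scene thick_round_candle   p0.80 x  636.7 y -181.3 ang   0.0 grow -0.7 rms 0.9 z 85.8 n 444
scene large_round_plate    p0.96 x  637.2 y -184.7 ang   0.0 grow -0.3 rms 0.5 z 12.0 n 279
scene square_candle        p0.71 x  658.5 y  192.2 ang  56.9 grow -0.5 rms 0.4 z 96.1 n 544
scene hexagonal_candle     p0.59 x  444.2 y -189.9 ang  19.2 grow -1.7 rms 0.7 z 105.7 n 188
```

```bash

python3 -m handwheel '{"sx": [19, 38, 38, 38, 38, 38], "sy": [-11, -21, -21, -21, -21, -21], "sz": [0, 0, 20, 40, 40, 40], "drx": [0, 0, 0, 0, 0, 0], "dry": [0, 0, 0, 0, 0, 0], "drz": [0, 0, 0, 0, 0, 0]}' 
python3 -c "
from h import *
d(658.5,193,120,55.5)
import cv2
p,_=cams.capture('wrist');cv2.imwrite('pics/w3.png',p[:,:,::-1])"
```

```text
time_s: 24.95
eef_pos: [660.1, 190.7, 186.9]
ee_rot: [0.0, 0.887, 0.461, 0.0]
force: [0.2, -0.0, 0.5]
grip_width: 1.0
grip_force: 0.0
at [660.1 190.7 186.9] yaw 55.0 tilt 0.01 joints [0.11 0.77 1.08 0.   1.29 0.72] -> tool shift [ 1.  -2.6 66.9] rz -0.01
```

View pics/w3.png

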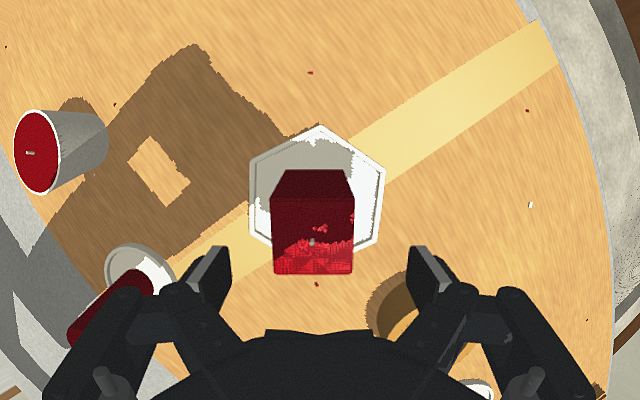

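The wrist view shows the square candle's top at (312,240) with its sides parallel to the pads, about 3 mm off centre.

```bash

python3 -m handwheel '{"sx": [0, 0, 0, 0, 0, 0], "sy": [-2, -2.5, -2.5, -2.5, -2.5, -2.5], "sz": [15, 35, 55, 66, 66, 66], "drx": [0, 0, 0, 0, 0, 0], "dry": [0, 0, 0, 0, 0, 0], "drz": [0, 0, 0, 0, 0, 0]}' 
python3 -m handwheel '{"sx": [0, 0, 0, 0, 0, 0, 0], "sy": [0, 0, 0, 0, 0, 0, 0], "sz": [0, 0, 0, 0, 0, 0, 0], "drx": [0, 0, 0, 0, 0, 0, 0], "dry": [0, 0, 0, 0, 0, 0, 0], "drz": [0, 0, 0, 0, 0, 0, 0]}' 0.0 40
python3 -c "
from h import *
d(658.5,193,120,55.5)"
python3 -m handwheel '{"sx": [0, 0, 0, 0, 0, 0, 0], "sy": [0, 0, 0, 0, 0, 0, 0], "sz": [-5, -15, -35, -65, -80, -80, -80], "drx": [0, 0, 0, 0, 0, 0, 0], "dry": [0, 0, 0, 0, 0, 0, 0], "drz": [0, 0, 0, 0, 0, 0, 0]}' 
python3 -c "
from h import *
d(380,10,200,55)"
```

```text
time_s: 25.6
eef_pos: [658.3, 192.6, 121.8]
ee_rot: [0.0, 0.887, 0.462, 0.001]
force: [-0.2, -0.4, -0.9]
grip_width: 1.001
grip_force: 0.0
time_s: 26.3
eef_pos: [658.1, 192.7, 121.2]
ee_rot: [0.0, 0.887, 0.462, 0.001]
force: [-1.1, 0.2, 5.6]
grip_width: 0.558
grip_force: 42.0
at [658.1 192.7 121.2] yaw 55.0 tilt 0.07 joints [0.11 0.83 1.14 0.   1.17 0.73] -> tool shift [0.5 0.2 1.2] rz -0.009
time_s: 27.0
eef_pos: [657.5, 192.6, 199.3]
ee_rot: [-0.0, 0.887, 0.462, -0.001]
force: [0.0, -0.1, -3.4]
grip_width: 0.558
grip_force: 41.7
at [657.5 192.6 199.3] yaw 55.0 tilt 0.08 joints [0.11 0.76 1.07 0.   1.32 0.73] -> tool shift [-3.087e+02 -1.225e+02 -2.000e-01] rz -0.0
```

```bash

python3 -m handwheel '{"sx": [-15, -47, -88, -130, -172, -214, -255, -288], "sy": [-6, -19, -35, -52, -68, -85, -101, -114], "sz": [0, 0, 0, 0, 0, 0, 0, 0], "drx": [0, 0, 0, 0, 0, 0, 0, 0], "dry": [0, 0, 0, 0, 0, 0, 0, 0], "drz": [0, 0, 0, 0, 0, 0, 0, 0]}' 
python3 -m handwheel '{"sx": [-15, -20, -20, -20, -20, -20, -20, -20], "sy": [-6, -8, -8, -8, -8, -8, -8, -8], "sz": [0, 0, 10, 35, 60, 76, 76, 76], "drx": [0, 0, 0, 0, 0, 0, 0, 0], "dry": [0, 0, 0, 0, 0, 0, 0, 0], "drz": [0, 0, 0, 0, 0, 0, 0, 0]}' 
python3 -c "
from h import *
d(380,10,115,55)"
```

```text
time_s: 27.8
eef_pos: [396.6, 21.6, 199.1]
ee_rot: [-0.001, 0.887, 0.462, -0.001]
force: [0.3, -0.5, -1.3]
grip_width: 0.554
grip_force: 41.9
time_s: 28.6
eef_pos: [381.6, 10.7, 124.1]
ee_rot: [-0.0, 0.887, 0.462, -0.0]
force: [0.0, -0.8, -1.8]
grip_width: 0.558
grip_force: 41.8
at [381.6  10.7 124.1] yaw 55.0 tilt 0.05 joints [-0.28  0.28  2.11  0.    0.75  0.33] -> tool shift [-1.4 -0.9  9.1] rz 0.001
```

```bash

python3 -m handwheel '{"sx": [0, 0, 0, 0, 0, 0], "sy": [0, 0, 0, 0, 0, 0], "sz": [3, 6, 8, 8.7, 8.7, 8.7], "drx": [0, 0, 0, 0, 0, 0], "dry": [0, 0, 0, 0, 0, 0], "drz": [0, 0, 0, 0, 0, 0]}' 
python3 -m handwheel '{"sx": [0, 0, 0, 0, 0], "sy": [0, 0, 0, 0, 0], "sz": [0, 0, 0, 0, 0], "drx": [0, 0, 0, 0, 0], "dry": [0, 0, 0, 0, 0], "drz": [0, 0, 0, 0, 0]}' 1.0
python3 -m handwheel '{"sx": [0, 0, 0, 0, 0, 0], "sy": [0, 0, 0, 0, 0, 0], "sz": [-10, -40, -80, -110, -110, -110], "drx": [0, 0, 0, 0, 0, 0], "dry": [0, 0, 0, 0, 0, 0], "drz": [0, 0, 0, 0, 0, 0]}' 
python3 -c "
from h import *
d(443,-190,131,50.5)"
```

```text
time_s: 29.2
eef_pos: [381.2, 10.3, 115.8]
ee_rot: [0.0, 0.887, 0.462, 0.0]
force: [0.3, 0.5, -1.7]
grip_width: 0.551
grip_force: 41.9
time_s: 29.7
eef_pos: [381.2, 10.3, 115.7]
ee_rot: [0.0, 0.887, 0.462, 0.0]
force: [-0.7, -0.8, 0.2]
grip_width: 0.999
grip_force: 0.0
time_s: 30.3
eef_pos: [381.1, 10.4, 226.2]
ee_rot: [0.0, 0.887, 0.462, 0.0]
force: [0.1, 0.9, -0.7]
grip_width: 0.996
grip_force: 0.0
at [381.1  10.4 226.2] yaw 55.0 tilt 0.08 joints [-0.28  0.08  2.   -0.    1.05  0.33] -> tool shift [-128.7  165.5   95.3] rz 0.079
```

```bash

python3 -m handwheel '{"sx": [-12, -38, -65, -92, -116, -129, -129, -129], "sy": [16, 49, 84, 118, 149, 165, 165, 165], "sz": [0, 0, 0, 0, 0, 0, 0, 0], "drx": [0, 0, 0, 0, 0, 0, 0, 0], "dry": [0, 0, 0, 0, 0, 0, 0, 0], "drz": [0.01, 0.03, 0.05, 0.07, 0.079, 0.079, 0.079, 0.079]}' 
python3 -m handwheel '{"sx": [0, 0, 0, 0], "sy": [0, 0, 0, 0], "sz": [15, 30, 30, 30], "drx": [0, 0, 0, 0], "dry": [0, 0, 0, 0], "drz": [0, 0, 0, 0]}'
python3 -c "
from h import *
d(443,-190,131,50.5)
import cv2
p,_=cams.capture('wrist');cv2.imwrite('pics/w4.png',p[:,:,::-1])
look('top',['square_candle']);look('scene',['square_candle'])"
```

```text
time_s: 31.1
eef_pos: [441.8, -189.4, 224.6]
ee_rot: [-0.001, 0.905, 0.426, -0.001]
force: [1.5, 0.2, 0.3]
grip_width: 0.999
grip_force: 0.0
time_s: 31.5
eef_pos: [442.2, -189.1, 195.9]
ee_rot: [-0.0, 0.904, 0.427, -0.0]
force: [0.7, 0.6, -0.1]
grip_width: 0.999
grip_force: 0.0
at [ 442.2 -189.1  195.9] yaw 50.5 tilt 0.03 joints [-0.65  0.34  1.77  0.    1.03  0.04] -> tool shift [-0.2  1.2 64.9] rz 0.0
top   square_candle        p0.96 x  382.1 y   11.0 ang  55.2 grow -0.7 rms 0.6 z 88.2 n 406
scene square_candle        p0.75 x  383.3 y    9.8 ang  54.1 grow -0.8 rms 0.7 z 89.8 n 241
```

View pics/w4.png

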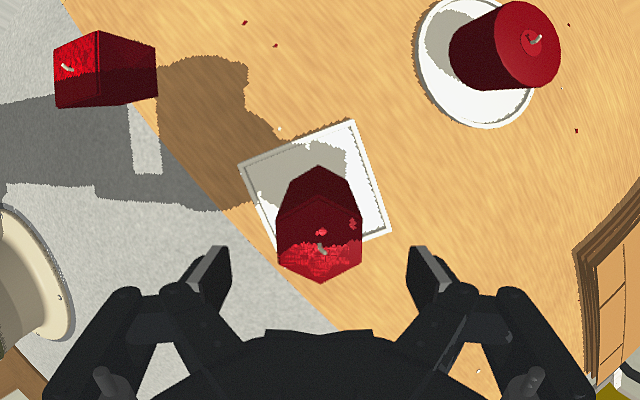

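The wrist view shows the hexagonal candle at (320,240), with its flats facing the pads and a corner pointing to (320,283). The thick candle stands on the large plate.

```bash

python3 -m handwheel '{"sx": [0, 0, 0, 0, 0, 0], "sy": [1, 1, 1, 1, 1, 1], "sz": [15, 35, 55, 65, 65, 65], "drx": [0, 0, 0, 0, 0, 0], "dry": [0, 0, 0, 0, 0, 0], "drz": [0, 0, 0, 0, 0, 0]}' 
python3 -m handwheel '{"sx": [0, 0, 0, 0, 0, 0, 0], "sy": [0, 0, 0, 0, 0, 0, 0], "sz": [0, 0, 0, 0, 0, 0, 0], "drx": [0, 0, 0, 0, 0, 0, 0], "dry": [0, 0, 0, 0, 0, 0, 0], "drz": [0, 0, 0, 0, 0, 0, 0]}' 0.0 40
python3 -c "
from h import *
d(443,-190,131,50.5)"
python3 -m handwheel '{"sx": [0, 0, 0, 0, 0, 0, 0], "sy": [0, 0, 0, 0, 0, 0, 0], "sz": [-5, -15, -35, -65, -100, -100, -100], "drx": [0, 0, 0, 0, 0, 0, 0], "dry": [0, 0, 0, 0, 0, 0, 0], "drz": [0, 0, 0, 0, 0, 0, 0]}' 
python3 -c "
from h import *
d(656.6,189.6,230,50.5)
look('top',['hexagonal_plate','square_plate']);look('scene',['hexagonal_plate','square_plate','hexagonal_candle'])"
```

```text
time_s: 32.35
eef_pos: [443.4, -190.8, 131.4]
ee_rot: [0.0, 0.905, 0.426, 0.0]
force: [0.4, 0.3, 0.5]
grip_width: 0.999
grip_force: 0.0
time_s: 33.05
eef_pos: [443.3, -190.7, 131.3]
ee_rot: [0.0, 0.905, 0.426, 0.0]
force: [-1.2, 1.7, 7.1]
grip_width: 0.586
grip_force: 43.1
at [ 443.3 -190.7  131.3] yaw 50.5 tilt 0.05 joints [-0.65  0.44  1.82  0.    0.88  0.04] -> tool shift [ 0.4 -0.7  0.3] rz -0.001
time_s: 33.75
eef_pos: [443.0, -190.6, 231.2]
ee_rot: [0.0, 0.905, 0.426, 0.0]
force: [-0.1, -0.1, -2.6]
grip_width: 0.58
grip_force: 42.5
at [ 443.  -190.6  231.2] yaw 50.5 tilt 0.06 joints [-0.65  0.29  1.73  0.    1.12  0.04] -> tool shift [429.1 -77.2   1.1] rz -0.001
top   hexagonal_plate      p0.92 x  656.4 y  190.0 ang  20.9 grow -1.0 rms 1.3 z 10.9 n 267
top   square_plate         p0.96 x  439.9 y -188.4 ang  71.4 grow -0.5 rms 0.9 z 10.9 n 138
scene hexagonal_plate      p0.68 x  657.0 y  188.8 ang  20.9 grow -0.2 rms 0.6 z 12.3 n 515
scene square_plate         p0.67 x  440.6 y -190.2 ang  72.0 grow -0.0 rms 1.1 z 11.8 n 257
scene hexagonal_candle     p0.64 x  445.2 y -190.2 ang  20.5 grow -1.7 rms 0.8 z 204.0 n 184
```

```bash

python3 -m handwheel '{"sx": [15, 45, 88, 132, 176, 220, 264, 308], "sy": [-3, -8, -16, -24, -32, -40, -47, -55], "sz": [0, 0, 0, 0, 0, 0, 0, 0], "drx": [0, 0, 0, 0, 0, 0, 0, 0], "dry": [0, 0, 0, 0, 0, 0, 0, 0], "drz": [0, 0, 0, 0, 0, 0, 0, 0]}' 
python3 -m handwheel '{"sx": [40, 75, 105, 121, 121, 121, 121], "sy": [-7, -13, -19, -22, -22, -22, -22], "sz": [0, 0, 0, 0, 0, 0, 0], "drx": [0, 0, 0, 0, 0, 0, 0], "dry": [0, 0, 0, 0, 0, 0, 0], "drz": [0, 0, 0, 0, 0, 0, 0]}' 
python3 -c "
from h import *
d(656.6,189.5,131,50.5)"
```

```text
time_s: 34.9
eef_pos: [597.4, 83.7, 230.2]
ee_rot: [-0.0, 0.905, 0.426, -0.0]
force: [0.7, -0.2, -1.6]
grip_width: 0.582
grip_force: 42.5
time_s: 35.6
eef_pos: [656.6, 188.4, 230.5]
ee_rot: [0.0, 0.905, 0.426, -0.0]
force: [0.6, -0.1, -1.6]
grip_width: 0.582
grip_force: 42.4
at [656.6 188.4 230.5] yaw 50.4 tilt 0.04 joints [ 0.11  0.73  1.04 -0.    1.37  0.8 ] -> tool shift [ 0.9 -0.7 99.5] rz -0.001
```

```bash

python3 -m handwheel '{"sx": [1, 1, 1, 1, 1, 1, 1], "sy": [-1, -1, -1, -1, -1, -1, -1], "sz": [15, 40, 65, 84, 91, 91, 91], "drx": [0, 0, 0, 0, 0, 0, 0], "dry": [0, 0, 0, 0, 0, 0, 0], "drz": [0, 0, 0, 0, 0, 0, 0]}' 
python3 -m handwheel '{"sx": [0, 0, 0, 0, 0], "sy": [0, 0, 0, 0, 0], "sz": [3, 5, 7, 7.5, 7.5], "drx": [0, 0, 0, 0, 0], "dry": [0, 0, 0, 0, 0], "drz": [0, 0, 0, 0, 0]}' 
python3 -c "
from h import *
d(656.6,189.5,131.3,50.5)"
```

```text
time_s: 36.3
eef_pos: [657.1, 190.4, 141.1]
ee_rot: [0.0, 0.905, 0.426, 0.001]
force: [-0.3, 0.4, -0.8]
grip_width: 0.581
grip_force: 42.4
time_s: 36.8
eef_pos: [656.6, 190.7, 132.1]
ee_rot: [-0.0, 0.905, 0.426, -0.0]
force: [0.3, -0.0, -1.8]
grip_width: 0.582
grip_force: 42.4
at [656.6 190.7 132.1] yaw 50.5 tilt 0.01 joints [ 0.11  0.82  1.14 -0.    1.18  0.8 ] -> tool shift [-0.9  0.7  0.8] rz -0.001
```

Less than 1 mm from the floor, so I'll lower that last bit, release and go back for the square candle.

```bash

python3 -m handwheel '{"sx": [0, 0, 0], "sy": [0, 0, 0], "sz": [0.8, 0.8, 0.8], "drx": [0, 0, 0], "dry": [0, 0, 0], "drz": [0, 0, 0]}' 
python3 -m handwheel '{"sx": [0, 0, 0, 0, 0], "sy": [0, 0, 0, 0, 0], "sz": [0, 0, 0, 0, 0], "drx": [0, 0, 0, 0, 0], "dry": [0, 0, 0, 0, 0], "drz": [0, 0, 0, 0, 0]}' 1.0
python3 -m handwheel '{"sx": [0, 0, 0, 0, 0, 0], "sy": [0, 0, 0, 0, 0, 0], "sz": [-10, -40, -80, -100, -100, -100], "drx": [0, 0, 0, 0, 0, 0], "dry": [0, 0, 0, 0, 0, 0], "drz": [0, 0, 0, 0, 0, 0]}' 
python3 -c "
from h import *
d(381.7,10.4,225,55)"
```

```text
time_s: 37.1
eef_pos: [656.7, 190.7, 131.4]
ee_rot: [0.0, 0.905, 0.426, 0.0]
force: [0.7, -0.3, -2.4]
grip_width: 0.585
grip_force: 42.5
time_s: 37.6
eef_pos: [656.7, 190.7, 131.5]
ee_rot: [0.0, 0.905, 0.426, 0.0]
force: [0.1, 0.5, 0.5]
grip_width: 1.0
grip_force: 0.0
time_s: 38.2
eef_pos: [656.5, 190.6, 231.4]
ee_rot: [-0.0, 0.905, 0.426, 0.0]
force: [-0.4, -0.5, -0.1]
grip_width: 0.996
grip_force: 0.0
at [656.5 190.6 231.4] yaw 50.5 tilt 0.0 joints [0.11 0.73 1.04 0.   1.38 0.8 ] -> tool shift [-313.9  -97.2    6.4] rz -0.079
```

```bash

python3 -m handwheel '{"sx": [-20, -62, -107, -152, -197, -242, -285, -314], "sy": [-6, -19, -33, -47, -61, -75, -88, -97], "sz": [0, 0, 0, 0, 0, 0, 0, 0], "drx": [0, 0, 0, 0, 0, 0, 0, 0], "dry": [0, 0, 0, 0, 0, 0, 0, 0], "drz": [0, -0.02, -0.04, -0.06, -0.079, -0.079, -0.079, -0.079]}' 
python3 -m handwheel '{"sx": [0, 0, 0, 0, 0, 0], "sy": [0, 0, 0, 0, 0, 0], "sz": [0, 10, 30, 50, 50, 50], "drx": [0, 0, 0, 0, 0, 0], "dry": [0, 0, 0, 0, 0, 0], "drz": [0, 0, 0, 0, 0, 0]}' 
python3 -c "
from h import *
d(382,10.4,115.8,55)
look('top',['hexagonal_candle','hexagonal_plate']);look('scene',['hexagonal_candle','hexagonal_plate'])"
```

```text
time_s: 39.0
eef_pos: [379.3, 9.7, 230.2]
ee_rot: [-0.001, 0.887, 0.461, -0.001]
force: [0.1, -0.1, 0.9]
grip_width: 1.001
grip_force: 0.0
time_s: 39.6
eef_pos: [382.3, 10.6, 181.0]
ee_rot: [-0.001, 0.887, 0.462, -0.001]
force: [-0.3, -0.2, 0.4]
grip_width: 0.998
grip_force: 0.0
at [382.3  10.6 181. ] yaw 55.0 tilt 0.09 joints [-0.28  0.16  2.06  0.    0.93  0.33] -> tool shift [-0.3 -0.  65.2] rz 0.001
top   hexagonal_candle     p0.70 x  655.5 y  189.8 ang  20.2 grow -1.0 rms 0.6 z 104.5 n 339
top   hexagonal_plate      p0.92 x  656.9 y  189.8 ang  20.9 grow -0.6 rms 0.6 z 12.5 n 281
scene hexagonal_candle     p0.59 x  656.9 y  189.6 ang  23.3 grow -0.5 rms 0.8 z 106.1 n 503
scene hexagonal_plate      p0.65 x  657.1 y  189.8 ang  20.6 grow -31.5 rms 0.1 z 107.0 n 71
```

```bash

python3 -m handwheel '{"sx": [0, 0, 0, 0, 0, 0], "sy": [0, 0, 0, 0, 0, 0], "sz": [15, 35, 55, 65, 65, 65], "drx": [0, 0, 0, 0, 0, 0], "dry": [0, 0, 0, 0, 0, 0], "drz": [0, 0, 0, 0, 0, 0]}' 
python3 -m handwheel '{"sx": [0, 0, 0, 0, 0, 0, 0], "sy": [0, 0, 0, 0, 0, 0, 0], "sz": [0, 0, 0, 0, 0, 0, 0], "drx": [0, 0, 0, 0, 0, 0, 0], "dry": [0, 0, 0, 0, 0, 0, 0], "drz": [0, 0, 0, 0, 0, 0, 0]}' 0.0 40
python3 -c "
from h import *
d(382,10.4,115.8,55)"
python3 -m handwheel '{"sx": [0, 0, 0, 0, 0, 0, 0], "sy": [0, 0, 0, 0, 0, 0, 0], "sz": [-5, -15, -35, -65, -80, -80, -80], "drx": [0, 0, 0, 0, 0, 0, 0], "dry": [0, 0, 0, 0, 0, 0, 0], "drz": [0, 0, 0, 0, 0, 0, 0]}' 
python3 -c "
from h import *
d(440.2,-189.5,196,71.6)"
```

```text
time_s: 40.5
eef_pos: [382.3, 10.1, 117.0]
ee_rot: [0.0, 0.887, 0.462, 0.0]
force: [-0.1, 0.3, -0.7]
grip_width: 0.999
grip_force: 0.0
time_s: 41.2
eef_pos: [382.2, 10.2, 116.9]
ee_rot: [0.0, 0.887, 0.462, 0.0]
force: [-2.2, 0.3, 7.4]
grip_width: 0.56
grip_force: 40.9
at [382.2  10.2 116.9] yaw 55.0 tilt 0.04 joints [-0.28  0.29  2.12 -0.    0.73  0.33] -> tool shift [ 0.1 -0.2  1.1] rz -0.0
time_s: 41.9
eef_pos: [381.7, 10.3, 196.2]
ee_rot: [-0.0, 0.887, 0.462, 0.0]
force: [-0.6, 0.5, -1.4]
grip_width: 0.557
grip_force: 41.9
at [381.7  10.3 196.2] yaw 55.0 tilt 0.0 joints [-0.28  0.13  2.04  0.    0.97  0.33] -> tool shift [-130.1  162.5    0.2] rz -0.29
```

```bash

python3 -m handwheel '{"sx": [-10, -34, -60, -86, -110, -125, -130, -130], "sy": [12, 42, 75, 107, 137, 156, 162, 162], "sz": [0, 0, 0, 0, 0, 0, 0, 0], "drx": [0, 0, 0, 0, 0, 0, 0, 0], "dry": [0, 0, 0, 0, 0, 0, 0, 0], "drz": [-0.03, -0.08, -0.14, -0.2, -0.25, -0.29, -0.29, -0.29]}' 
python3 -m handwheel '{"sx": [0, 0, 0, 0, 0, 0, 0], "sy": [0, 0, 0, 0, 0, 0, 0], "sz": [0, 10, 30, 50, 64, 64, 64], "drx": [0, 0, 0, 0, 0, 0, 0], "dry": [0, 0, 0, 0, 0, 0, 0], "drz": [0, 0, 0, 0, 0, 0, 0]}' 
python3 -c "
from h import *
d(440.2,-189.5,122.2,71.6)"
```

```text
time_s: 42.7
eef_pos: [439.7, -189.3, 195.3]
ee_rot: [-0.001, 0.812, 0.584, -0.0]
force: [-0.6, 0.3, -2.0]
grip_width: 0.558
grip_force: 42.0
time_s: 43.4
eef_pos: [440.1, -188.7, 132.5]
ee_rot: [-0.0, 0.811, 0.585, -0.0]
force: [-0.0, -0.1, -0.4]
grip_width: 0.557
grip_force: 41.9
at [ 440.1 -188.7  132.5] yaw 71.6 tilt 0.02 joints [-0.65  0.43  1.83  0.    0.88 -0.33] -> tool shift [-0.8  0.4 10.3] rz 0.001
```

```bash

python3 -m handwheel '{"sx": [0, 0, 0, 0, 0, 0], "sy": [0, 0, 0, 0, 0, 0], "sz": [3, 6, 8.5, 9.5, 10, 10], "drx": [0, 0, 0, 0, 0, 0], "dry": [0, 0, 0, 0, 0, 0], "drz": [0, 0, 0, 0, 0, 0]}' 
python3 -m handwheel '{"sx": [0, 0, 0, 0, 0], "sy": [0, 0, 0, 0, 0], "sz": [0, 0, 0, 0, 0], "drx": [0, 0, 0, 0, 0], "dry": [0, 0, 0, 0, 0], "drz": [0, 0, 0, 0, 0]}' 1.0
python3 -m handwheel '{"sx": [0, 0, 0, 0, 0, 0, 0], "sy": [0, 0, 0, 0, 0, 0, 0], "sz": [-10, -40, -80, -120, -160, -160, -160], "drx": [0, 0, 0, 0, 0, 0, 0], "dry": [0, 0, 0, 0, 0, 0, 0], "drz": [0, 0, 0, 0, 0, 0, 0]}' 
python3 -m handwheel '{"sx": [20, 40, 60, 80, 100, 100, 100], "sy": [-30, -60, -90, -120, -150, -150, -150], "sz": [0, 0, 0, 0, 0, 0, 0], "drx": [0, 0, 0, 0, 0, 0, 0], "dry": [0, 0, 0, 0, 0, 0, 0], "drz": [0, 0, 0, 0, 0, 0, 0]}' 
python3 - <<'E'
from h import *
a=look('top');b=look('scene')
p,_=cams.capture('scene');cv2.imwrite('pics/s9.png',p[:,:,::-1])
E
```

```text
time_s: 44.0
eef_pos: [440.0, -189.2, 122.9]
ee_rot: [-0.0, 0.811, 0.585, -0.0]
force: [-3.1, 2.1, 5.4]
grip_width: 0.556
grip_force: 42.7
time_s: 44.5
eef_pos: [440.1, -189.2, 122.4]
ee_rot: [0.0, 0.811, 0.585, 0.0]
force: [0.9, 0.1, -0.5]
grip_width: 1.002
grip_force: 0.0
time_s: 45.2
eef_pos: [440.0, -189.1, 283.1]
ee_rot: [0.001, 0.811, 0.585, 0.0]
force: [0.5, 0.6, -0.1]
grip_width: 0.999
grip_force: 0.0
time_s: 45.9
eef_pos: [329.1, -46.7, 281.9]
ee_rot: [-0.0, 0.811, 0.585, -0.0]
force: [1.0, -0.7, 0.2]
grip_width: 1.0
grip_force: 0.0
top   thick_round_candle   p0.80 x  635.5 y -180.2 ang   0.0 grow -1.0 rms 0.4 z 84.4 n 497
top   slim_round_candle    p0.82 x  447.0 y  222.8 ang   0.0 grow -1.1 rms 0.4 z 114.3 n 224
top   square_candle        p0.87 x  440.1 y -188.2 ang  74.5 grow -0.9 rms 0.9 z 93.8 n 401
top   hexagonal_candle     p0.91 x  654.7 y  189.1 ang  20.3 grow -0.9 rms 0.9 z 104.5 n 331
top   large_round_plate    p0.71 x  636.0 y -182.9 ang   0.0 grow -1.4 rms 0.6 z 11.8 n 261
top   small_round_plate    p0.79 x  448.2 y  222.2 ang   0.0 grow -1.4 rms 0.5 z 11.9 n 19
[... 223 characters left out ...]
37.0 y -180.7 ang   0.0 grow -1.3 rms 0.8 z 85.9 n 433
scene slim_round_candle    p0.79 x  448.4 y  221.8 ang   0.0 grow -1.6 rms 0.6 z 116.1 n 174
scene square_candle        p0.83 x  441.5 y -190.0 ang  71.1 grow -0.7 rms 0.5 z 95.6 n 217
scene hexagonal_candle     p0.59 x  658.5 y  190.4 ang  21.8 grow -1.7 rms 0.5 z 106.1 n 468
scene large_round_plate    p0.75 x  637.5 y -184.0 ang   0.0 grow -0.6 rms 0.4 z 12.4 n 283
scene small_round_plate    p0.97 x  450.4 y  221.3 ang   0.0 grow -2.1 rms 0.6 z 12.7 n 165
scene square_plate         p0.90 x  440.3 y -189.0 ang  71.0 grow  0.6 rms 1.0 z 12.3 n 201
scene hexagonal_plate      p0.61 x  656.8 y  189.0 ang  20.5 grow -0.1 rms 0.5 z 12.7 n 420
```

View pics/s9.png

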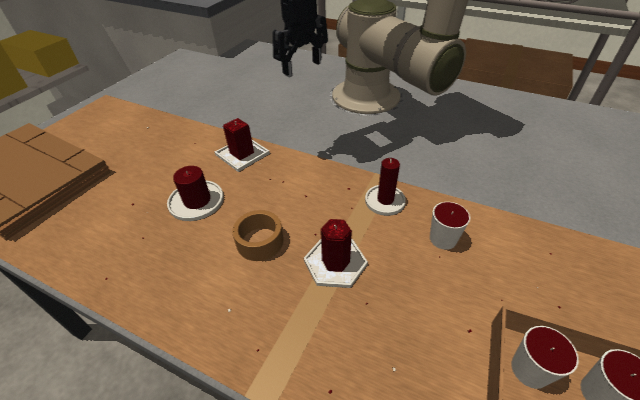

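The picture shows all four candles upright on their own plates: square (240,140), thick (192,187), slim (389,180) and hexagonal (336,245). The gripper is clear of everything.

```bash
python3 -c "
from rig import order
print(order.finish_job())"
```

```text
the job is handed in; nothing more can be done
None
```

All four candles now stand upright on their own plates, within about 4 mm of the middle and 4 degrees of parallel by camera measurement; I handed the job in after about 46 s of robot time, but no verdict was returned.

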